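Restack the button tins in the white dish

TASK

The mending is done, so stack the four sewing tins back in the white ceramic dish, one at a time from the bottom up: the brown-lidded coat-button tin in the middle of the dish, then the blue jeans-button tin, then the yellow shirt-button tin, and the red needle tin with the brass knob on top. Each tin must sit level with its foot fully home in the lid of the one below; set the tins down without letting any fall, and let go of each before you fetch the next. Leave the dish and the other things on the counter where they are.

Things in the scene. Friction and masses are not known exactly. Their poses are not given: they have to be found in the camera images.
- coat_tin_center (a point): Round tin, 62 mm across, 44 mm tall, 180 g, aluminium with a dark brown lid that carries a large tan four-hole button. Point: on its axis (z, up), 22 mm above its underside. Straight side above a stepped foot 50 mm across, 4 mm deep, bevelled to 42 mm. The lid's rim surrounds a recess 57 mm across, 6 mm deep, for the next tin's foot: a seated tin stands 40 mm higher, point to point.
- jeans_tin_center (a point): Round tin, 62 mm across, 44 mm tall, 150 g, aluminium with a blue lid that carries a small copper jeans button. Point: on its axis (z, up), 22 mm above its underside. Straight side above a stepped foot 50 mm across, 4 mm deep, bevelled to 42 mm. The lid's rim surrounds a recess 57 mm across, 6 mm deep, for the next tin's foot: a seated tin stands 40 mm higher, point to point.
- shirt_tin_center (a point): Round tin, 62 mm across, 44 mm tall, 120 g, aluminium with a yellow lid that carries a small white shirt button. Point: on its axis (z, up), 22 mm above its underside. Straight side above a stepped foot 50 mm across, 4 mm deep, bevelled to 42 mm. The lid's rim surrounds a recess 57 mm across, 6 mm deep, for the next tin's foot: a seated tin stands 40 mm higher, point to point.
- needle_tin_center (a point): Round tin, 62 mm across, 44 mm tall, 100 g, aluminium with a red lid and a brass knob. Point: on its axis (z, up), 22 mm above its underside. Straight side above a stepped foot 50 mm across, 4 mm deep, bevelled to 42 mm. The lid is slightly domed, without a recess; its knob, 16 mm across, stands 11 mm above it.
- dish: White ceramic dish, round, 140 mm across and 18 mm high, with a flat floor 110 mm across, 6 mm above the counter, and a flared rim 5 mm thick. Loose, about 600 g. Origin: centre of its underside; z up.
- button_jar: Bystander: glass jar of brown buttons with a cork stopper, 72 mm across, 118 mm tall with its cork. Loose. Origin: centre of its underside.
- tap_light: Bystander: round press-button tap light, grey with a white dome, 72 mm across, 25 mm tall. Loose. Origin: centre of its underside.
- polish_tin: Bystander: flat boot-polish tin, black with a plain steel lid, 74 mm across, 24 mm tall, not one of the sewing tins. Loose. Origin: centre of its underside.
- lint_brush: Bystander: steel lint brush lying flat, 156 mm long, 36 mm wide, 25 mm tall; head towards its own +x, handle towards -x. Loose. Origin: middle of its length, at its underside.
Things that resemble listed ones, but are neither listed nor needed, are in the scene too. Leave any pink or turquoise look-alike of the part that bears coat_tin_center alone.

How it is judged:
On the way, in this order (a step that is already met when the one before it is completed fails the run):
1. the brown coat-button tin stands level in the middle of the dish, released and still (horizontal distance between coat_tin_center and dish below 0.015 m and z of coat_tin_center in the frame of dish between 0.025 and 0.031 m and angle between coat_tin_center's own z axis and vertical below 0.06 rad and contact force between coat_tin and the fingers below 0.05 N and linear speed of coat_tin below 0.02 m/s), for 0.2 s.
2. the blue jeans-button tin stands level with its foot home in the lid of the brown coat-button tin, released and still (horizontal distance between jeans_tin_center and coat_tin_center below 0.006 m and z of jeans_tin_center in the frame of coat_tin_center between 0.037 and 0.043 m and angle between jeans_tin_center's own z axis and vertical below 0.06 rad and contact force between jeans_tin and the fingers below 0.05 N and linear speed of jeans_tin below 0.02 m/s), for 0.2 s.
3. the yellow shirt-button tin stands level with its foot home in the lid of the blue jeans-button tin, released and still (horizontal distance between shirt_tin_center and jeans_tin_center below 0.006 m and z of shirt_tin_center in the frame of jeans_tin_center between 0.037 and 0.043 m and angle between shirt_tin_center's own z axis and vertical below 0.06 rad and contact force between shirt_tin and the fingers below 0.05 N and linear speed of shirt_tin below 0.02 m/s), for 0.2 s.
4. the red needle tin stands level with its foot home in the lid of the yellow shirt-button tin, released and still (horizontal distance between needle_tin_center and shirt_tin_center below 0.006 m and z of needle_tin_center in the frame of shirt_tin_center between 0.037 and 0.043 m and angle between needle_tin_center's own z axis and vertical below 0.06 rad and contact force between needle_tin and the fingers below 0.05 N and linear speed of needle_tin below 0.02 m/s), for 0.2 s.
At the end, for the whole second after the job is handed in: Brown tin upright on the dish's floor, axis within 15 mm of the dish's centre; on it blue, yellow, red in that order, each seated (40 mm above the one below within 3 mm, axes within 6 mm) and level (tilt under 0.06 rad); all released and at rest (all of step 1 and all of step 2 and all of step 3 and all of step 4); the robot touches nothing.
It fails at once if the dish, button jar, tap light, polish tin or lint brush is pushed more than 30 mm from where it stood (distance of any of button_jar, tap_light, polish_tin, lint_brush, dish from where it was at the start of the episode above 0.03 m).
It fails at once if the button jar is tipped by more than 0.35 rad (angle between button_jar's own z axis and vertical above 0.35 rad).
It fails at once if a sewing tin falls: it moves faster than 0.6 m/s out of the grip (a drop of about 20 mm) ((linear speed of coat_tin above 0.6 m/s and contact force between coat_tin and the fingers below 0.05 N) or (linear speed of jeans_tin above 0.6 m/s and contact force between jeans_tin and the fingers below 0.05 N) or (linear speed of shirt_tin above 0.6 m/s and contact force between shirt_tin and the fingers below 0.05 N) or (linear speed of needle_tin above 0.6 m/s and contact force between needle_tin and the fingers below 0.05 N)).
It also fails if it takes over 115 s, if anything falls off the work surface, if the arm or the gripper's body presses on something with over 40 N, if the wrist force passes 120 N, or if a joint passes its speed limit or range.

ROBOT

A 6-joint arm with a two-finger parallel gripper is mounted at the origin on the work surface. World frame = base frame: x ahead of the robot, y to its left, z up, the work surface at z = 0. Lengths are in m, angles in rad, forces in N, time in s.
With the tool pointing down it reaches from about 0.275 to 0.875 m from the base axis. Payload 12.5 kg.
Tool frame: the origin (TCP) lies at the very end of the fingers, on their centre line; the grasp point (between the pads) lies 19 mm behind it; x points along the fingers, y is the direction in which the jaws open and shut, and the axes are right-handed (so a half turn about x gives the same grasp; the last joint's range is limited). The gripper opens to 85 mm and grips with 20 to 120 N. Pads are 22 mm wide; open, the fingers measure 114 mm over their backs; the gripper's body (76 mm by 85 mm) begins 54 mm behind the grasp point. The pads swing forward as they close: fully open they stand 13 mm farther back than shut.
Start: joints at [1.241, 0.351, 1.652, -0, 1.139, -0.085], TCP at [0.133, 0.534, 0.231] pointing down, gripper open.
Joint ranges: [-2.75, 2.75], [-0.79, 2.1], [0.01, 2.65], [-1.57, 4.71], [0.07, 3.14], [-2.87, 2.87]. Speed limits (rad/s): [2.22, 2.22, 2.79, 3.14, 3.14, 3.14].

INTERFACE

Orientations are given as a 3x3 rotation matrix whose columns are the frame's x, y, z axes.
In Python, from bench import manip gives the robot as it stands. Calls block until the motion is done:
- manip.move_ptp(position, orientation): joint-space move of the TCP to a pose.
- manip.move_l(position, attitude=None, max_speed=0.15): straight line of the TCP; attitude=None keeps the orientation; max_speed is the mean speed in m/s.
- manip.move_j(angles): joint-space move.
- manip.set_gripper(opening, effort=None): opening from 0.0 (shut) to 1.0 (fully open); effort is the grip in N (None keeps the last); returns when the fingers have stopped.
- manip.dwell(seconds).
- manip.inverse_kinematics(position, orientation): joint angles nearest the present ones, or None.
- manip.grab_frame(name): name is "scene" or "top"; returns (picture, depth): 400x640x3 uint8, red, green, blue; 400x640 float32, m along the optical axis (not along the pixel's ray), 0 where there is no reading.
- manip.get_calibration(name): a dict with "camera_matrix" (3x3 intrinsics, pixels), "k1" (the pictures are not rectified: a ray, as slopes to the right and down, at radius r is drawn at 1 + k1 r^2 times it, then the intrinsics apply), "R" (3x3) and "t" (3): a world point X has camera coordinates R X + t. Camera axes: x right, y down, z forward; pixel columns grow to the right and rows downward; lengths in m; the calibration is good to about 2 mm. A picture is of the moment at which its call begins. get_calibration takes no time and is no camera call.
A pose or a line that the arm cannot do raises manip.Unreachable and nothing moves.
- manip.sign_off(): hands the job in, once; it reports no verdict.
Trained networks look in the newest picture that a camera, given by its name, has taken for a name from the list of things; names that differ only in an ending like _2 or _b are one class to them, and where a whole thing is asked for, a point or a joint stands for the part that bears it (a point fixed in the world has none). Each returns a list of dicts, best first, with "confidence" (0 to 1); they miss things now and then, are a little off and sometimes report something else, mostly with a low value. They report only what shows in the picture. A call takes as long as a camera call. They do not tell look-alikes from the thing itself.
- manip.look_for(camera, name): "at" ([x, y, z] in m, in world coordinates, good to about 4 mm: the middle of the surface that is visible of it).
Readings, each from a call of its own:
- manip.current_time(): time.
- manip.current_qpos(): joint angles.
- manip.current_joint_vel(): joint speeds.
- manip.current_joint_torque(): joint torques, N m.
- manip.current_ee_pos(): TCP position.
- manip.current_tcp_rot(): TCP orientation.
- manip.current_force(): force on the tool from outside, world axes, zero at the start.
- manip.current_ft_torque(): the same for the moment, N m.
- manip.current_grip_width(): opening from 0.0 (shut) to 1.0 (fully open).
Only numpy, scipy, OpenCV 4.12 (cv2) and the standard library are available. Lean on these libraries where they do the work, as an engineer would, in place of code of your own. Each camera call takes 0.05 s, during which the arm holds its last target. There are 200 camera calls.

## Working session

There is one attempt and no reset: what is moved stays moved. The work goes in short steps, each a Python script; the robot and the scene stay as the last script left them, time stands still between calls to the robot, and variables do not carry over. Pictures are saved under pics/ and viewed, about 12 in all and at most 16, crops included, and the job is handed in when it is done.

```bash
ls; mkdir -p pics
python3 - <<'E'
from bench import manip as m
import cv2,numpy as np
for n in("top","scene"):
    p,d=m.grab_frame(n); cv2.imwrite(f"pics/{n}0.png",p[:,:,::-1]); np.savez(f"{n}0.npz",p=p,d=d)
    c=m.get_calibration(n); print(n,c["k1"],np.round(c["camera_matrix"],1).tolist(),np.round(c["R"],3).tolist(),np.round(c["t"],3).tolist(), "campos",-c["R"].T@c["t"] if hasattr(c["R"],'T') else '')
    for k in("coat_tin_center","jeans_tin_center","shirt_tin_center","needle_tin_center","dish","button_jar","tap_light","polish_tin","lint_brush"):
        print(k,[(round(r["confidence"],2),np.round(r["at"],3).tolist()) for r in m.look_for(n,k)][:5])
print(m.current_time())
E
```

```text
pics
top -0.037351362735377196 [[413.0, 0.0, 319.2], [0.0, 413.0, 190.2], [0.0, 0.0, 1.0]] [[-0.028, -0.999, 0.027], [-0.982, 0.023, -0.189], [0.188, -0.032, -0.982]] [-0.004, 0.496, 0.881] campos [0.32116243 0.01278428 0.9581213 ]
coat_tin_center [(0.86, [0.55, 0.168, 0.04]), (0.74, [0.446, 0.163, 0.034]), (0.66, [0.341, 0.167, 0.041])]
jeans_tin_center [(0.64, [0.626, 0.075, 0.04])]
shirt_tin_center [(0.83, [0.465, -0.179, 0.036])]
needle_tin_center [(0.62, [0.448, 0.33, 0.046])]
dish [(0.91, [0.639, -0.258, 0.006]), (0.3, [0.451, 0.328, 0.043])]
button_jar [(0.71, [0.626, 0.078, 0.04]), (0.59, [0.614, -0.079, 0.093])]
tap_light [(0.93, [0.608, 0.269, 0.021])]
polish_tin [(0.88, [0.461, 0.016, 0.026])]
lint_brush [(0.61, [0.453, -0.366, 0.017]), (0.57, [0.447, 0.329, 0.044])]
scene 0.015014639310119052 [[399.7, 0.0, 322.5], [0.0, 399.7, 202.7], [0.0, 0.0, 1.0]] [[0.327, 0.945, 0.003], [0.827, -0.284, -0.485], [-0.458, 0.161, -0.874]] [-0.154, -0.415, 1.116] campos [ 0.90472203 -0.15238759  0.77481036]
coat_tin_center [(0.82, [0.455, 0.161, 0.037]), (0.66, [0.352, 0.166, 0.037]), (0.58, [0.556, 0.166, 0.035]), (0.46, [0.632, 0.075, 0.04])]
jeans_tin_center [(0.78, [0.634, 0.076, 0.036])]
shirt_tin_center [(0.93, [0.475, -0.186, 0.038])]
needle_tin_center [(0.89, [0.462, 0.326, 0.04])]
dish [(0.7, [0.637, -0.256, 0.007]), (0.58, [0.454, 0.16, 0.041])]
button_jar [(0.62, [0.65, -0.079, 0.096])]
tap_light [(0.57, [0.616, 0.266, 0.015])]
polish_tin []
lint_brush [(0.67, [0.462, -0.367, 0.02])]
1.0
```

View pics/top0.png

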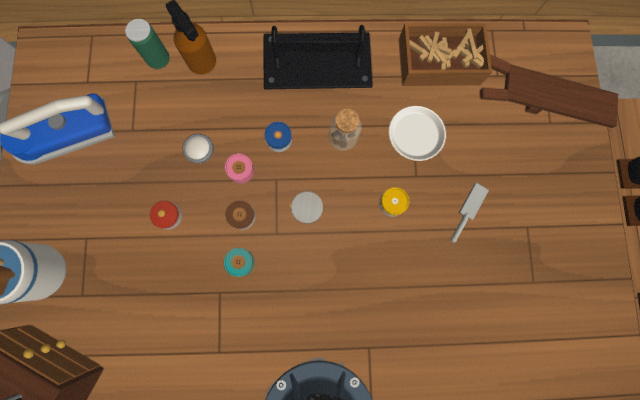

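View pics/scene0.png

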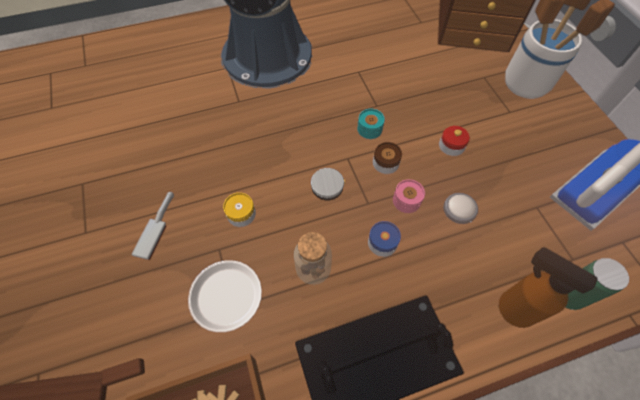

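The three button-lidded candidates in the top view are brown (240,214), pink (239,167) and turquoise (239,262). The brown one fits, because the task rules out the other two. The blue (278,135), yellow (395,201) and red (165,214) tins are each unique, and the dish is at (417,133). Next I measure the lid centres in both cameras and make one confirming crop.

```bash
cat > h.py <<'E'
from bench import manip as m
import cv2,numpy as np
def pix(n,X):
    c=m.get_calibration(n); X=np.asarray(c["R"])@np.asarray(X,float)+np.asarray(c["t"]); s=X[:2]/X[2]; s=s*(1+c["k1"]*(s@s))
    K=np.asarray(c["camera_matrix"]); return np.array([K[0,0]*s[0]+K[0,2],K[1,1]*s[1]+K[1,2]])
def cloud(n,d):
    c=m.get_calibration(n); K=np.asarray(c["camera_matrix"])
    v,u=np.mgrid[:400,:640]; s0=np.stack([(u-K[0,2])/K[0,0],(v-K[1,2])/K[1,1]],-1); s=s0.copy()
    for _ in range(6): s=s0/(1+c["k1"]*(s**2).sum(-1,keepdims=True))
    P=np.concatenate([s,np.ones(s.shape[:2]+(1,))],-1)   # ray slopes
    R=np.asarray(c["R"]); o=-R.T@np.asarray(c["t"]); return o,P@R
def plane(n,uvmask,z):
    o,D=cloud(n,None); D=D[uvmask]; return (o+D*((z-o[2])/D[:,2])[:,None])[:,:2]
RANGES={"coat":((4,15),(60,255),(20,130)),"jeans":((100,125),(110,255),(40,255)),"shirt":((20,32),(150,255),(120,255)),"needle":((172,6),(150,255),(80,255))}
def lid(n,p,name,near,zt=0.044,r=0.05):
    """centre of the lid: circle round the lid-coloured pixels cast on plane z=zt"""
    hsv=cv2.cvtColor(np.ascontiguousarray(p),cv2.COLOR_RGB2HSV); H,S,V=[hsv[...,i] for i in range(3)]
    (a,b),(c,d),(e,f)=RANGES[name]
    mk=((H>=a)&(H<=b) if a<b else (H>=a)|(H<=b))&(S>=c)&(S<=d)&(V>=e)&(V<=f)
    o,D=cloud(n,None); W=o+D*((zt-o[2])/D[...,2])[...,None]
    mk&=np.hypot(W[...,0]-near[0],W[...,1]-near[1])<r
    k,l,st,_=cv2.connectedComponentsWithStats(mk.astype(np.uint8)); i=1+np.argmax(st[1:,4]); 
    q=W[l==i][:,:2]; (x,y),R=cv2.minEnclosingCircle((q*1000).astype(np.float32)); 
    return np.array([x,y])/1000,R/1000,q.mean(0),len(q)
E
python3 - <<'E'
from h import *
near={"coat":(.45,.162),"jeans":(.63,.075),"shirt":(.47,-.183),"needle":(.455,.328)}
for n in("top","scene"):
    z=np.load(n+"0.npz"); p,d=z["p"],z["d"]
    for k,v in near.items():
        c,R,mean,N=lid(n,p,k,v); print(n,k,np.round(c,4),round(R,4),np.round(mean,4),N)
    # dish rim
    o,D=cloud(n,d); W=o+D*((.018-o[2])/D[...,2])[...,None]
    hs=cv2.cvtColor(np.ascontiguousarray(p),cv2.COLOR_RGB2HSV); mk=(hs[...,1]<45)&(hs[...,2]>150)&(np.hypot(W[...,0]-.638,W[...,1]+.257)<.1)
    q=W[mk][:,:2]; (x,y),R=cv2.minEnclosingCircle((q*1000).astype(np.float32)); print(n,"dish",x,y,R,q.mean(0))
p=np.load("top0.npz")["p"][120:290,130:320]; p2=np.load("scene0.npz")["p"][90:260,340:530]
cv2.imwrite("pics/crop.png",cv2.resize(np.hstack([p,p2])[:,:,::-1],(760,340),interpolation=cv2.INTER_CUBIC))
E
```

```text
top coat [0.4476 0.1616] 0.033 [0.4465 0.1619] 531
top jeans [0.6287 0.075 ] 0.0321 [0.6289 0.0753] 488
top shirt [ 0.468  -0.1873] 0.0324 [ 0.4682 -0.1875] 574
top needle [0.4507 0.3292] 0.0316 [0.4499 0.3292] 543
top dish 637.2810668945312 -257.1739196777344 68.98611450195312 [ 0.63919168 -0.25450196]
scene coat [0.4497 0.1625] 0.049 [0.4515 0.1613] 543
scene jeans [0.6378 0.0721] 0.0279 [0.6491 0.0687] 147
scene shirt [ 0.4731 -0.1864] 0.0336 [ 0.4729 -0.1868] 602
scene needle [0.4556 0.3271] 0.0351 [0.4584 0.3271] 462
scene dish 636.8203735351562 -256.03070068359375 69.63070678710938 [ 0.64122022 -0.25342538]
```

View pics/crop.png

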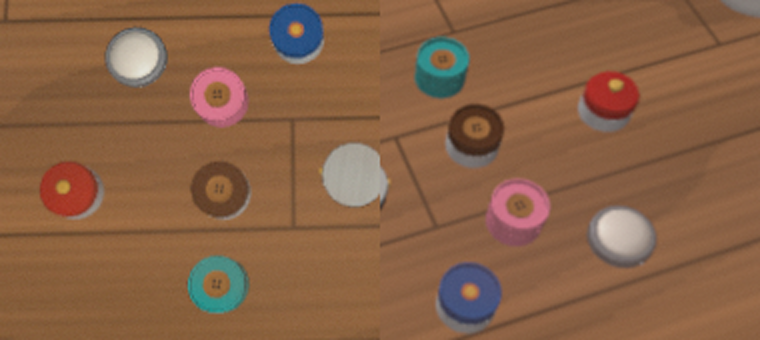

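The enlarged crop confirms it: brown lid with tan button at (219,189) left and (476,128) right, separate from the pink and turquoise look-alikes. I average the two cameras, since they look from opposite sides in x. I'll grip with the jaws along x, where the two views differ, so the grip centres the tin in that direction. Brown goes first.

```bash
cat >> h.py <<'E'
RD=np.array([[0,1,0],[0,0,-1],[-1,0,0]],float)  # tool x down, jaws along world x
DISH=np.array([.637,-.2566])
def alt():
    return RD@np.diag([1,-1,-1])
def pick(c,ori,zt=.2,eff=40):
    m.set_gripper(1.0); m.move_ptp([c[0],c[1],.13],ori); m.move_l([c[0],c[1],.010],max_speed=.12)
    m.set_gripper(0.0,eff); w=m.current_grip_width(); print("width",round(w*85,1),"F",np.round(m.current_force(),2))
    return w
def place(c,under,ori,zt):
    """c: TCP xy of the target; under: target height of tin's underside"""
    p=m.current_ee_pos(); m.move_l([p[0],p[1],zt],max_speed=.2)
    print("lifted width",round(m.current_grip_width()*85,1))
    m.move_ptp([c[0],c[1],zt],ori)
    z=under+.010; m.move_l([c[0],c[1],z+.012],max_speed=.15); m.dwell(.2); f0=m.current_force()[2]
    zz=z+.012
    while zz>z-.003:
        zz-=.002 if zz>z+.004 else .001
        m.move_l([c[0],c[1],zz],max_speed=.03); f=m.current_force()[2]-f0
        if abs(f)>2.5: break
    print("contact dz above nominal",round((zz-z)*1000,1),"mm, df",round(f,2),"t",m.current_time())
E
python3 - <<'E'
from h import *
print(np.round(m.current_tcp_rot(),2).tolist())
for o in(RD,alt()):
    for x in((.4485,.162,.13),(.453,.328,.13),(.637,-.2566,.16),(.637,-.2566,.3)):
        q=m.inverse_kinematics(x,o); print(None if q is None else np.round(q,2))
E
```

```text
[[-0.0, 0.24, 0.97], [0.0, 0.97, -0.24], [-1.0, 0.0, -0.0]]
[ 0.25  0.36  1.93 -0.    0.85  0.25]
[ 0.54  0.49  1.72 -0.    0.93  0.54]
[-0.45  0.67  1.32 -0.    1.15 -0.45]
[-0.45  0.56  1.16 -0.    1.42 -0.45]
None
[ 0.54  0.49  1.72 -0.    0.93 -2.6 ]
[-0.45  0.67  1.32 -0.    1.15  2.69]
[-0.45  0.56  1.16 -0.    1.42  2.69]
```

Run:
```python
from h import *
c=np.array([.4485,.162])
m.move_ptp([.4485,.162,.2],RD)
w=pick(c,RD)
if 58<w*85<66:
    place(DISH,.006,RD,.16)
p,d=m.grab_frame("scene"); cv2.imwrite("pics/s1.png",cv2.resize(p[180:360,120:340],(660,540))[:,:,::-1])
print(m.current_ee_pos(),m.current_grip_width()*85)
```

```text
width 61.0 F [-2.46 -0.7   9.2 ]
lifted width 60.8
contact dz above nominal -0.0 mm, df 8.14 t 10.7083
[ 0.63703198 -0.25660136  0.01684398] 61.15165839266732
```

View pics/s1.png

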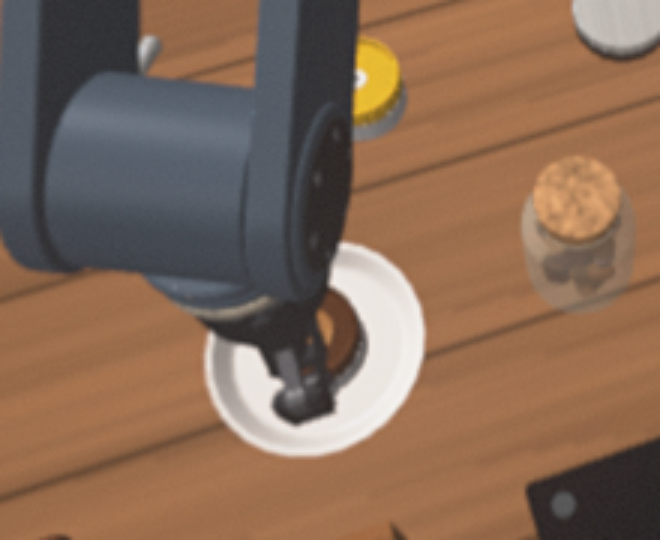

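The brown tin is in the dish with contact at the expected height. I'll release it, move up and away, and re-measure its lid and the blue tin.

```bash
sed -i 's/"jeans":((100,125),(110,255),(40,255))/"jeans":((100,130),(90,255),(40,255))/' h.py
python3 - <<'E'
from h import *
m.set_gripper(1.0); m.move_l([*DISH,.16],max_speed=.15); m.move_ptp([.5,.0,.3],RD)
for n in("top","scene"):
    p,d=m.grab_frame(n); np.savez(n+"1.npz",p=p,d=d)
    print(n,"coat",*[np.round(v,4) for v in lid(n,p,"coat",DISH,.050)])
    print(n,"jeans",*[np.round(v,4) for v in lid(n,p,"jeans",(.63,.075),.044)])
    o,D=cloud(n,d); W=o+D*((.018-o[2])/D[...,2])[...,None]
    hs=cv2.cvtColor(np.ascontiguousarray(p),cv2.COLOR_RGB2HSV); mk=(hs[...,1]<45)&(hs[...,2]>150)&(np.hypot(W[...,0]-.638,W[...,1]+.257)<.1)
    print(n,"dish",cv2.minEnclosingCircle((W[mk][:,:2]*1000).astype(np.float32)))
t=np.load("top1.npz")["p"]; s=np.load("scene1.npz")["p"]
cv2.imwrite("pics/s2.png",np.hstack([cv2.resize(t[80:190,350:480],(390,330)),cv2.resize(s[240:350,170:300],(390,330))])[:,:,::-1])
print(m.current_time())
E
```

```text
top coat [ 0.6358 -0.2542] 0.0329 [ 0.6354 -0.2538] 429
top jeans [0.6238 0.0669] 0.0205 [0.6237 0.0635] 116
top dish ((637.0538330078125, -256.55889892578125), 69.53775024414062)
scene coat [ 0.6409 -0.253 ] 0.0318 [ 0.6419 -0.2534] 666
scene jeans [0.6339 0.0749] 0.0292 [0.6351 0.0736] 492
scene dish ((636.7565307617188, -255.7853240966797), 69.68510437011719)
13.5667
```

View pics/s2.png

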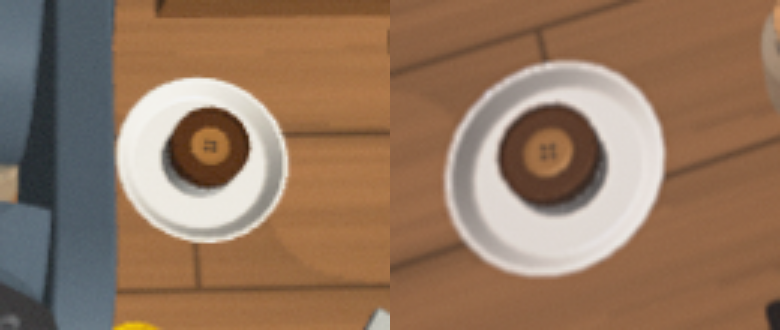

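The picture shows brown level in the dish, lid at about (208,147) in the left view and (550,152) in the right. My circle fit includes the lid's side wall, which biases it toward each camera. I'll fix that by using the far edge minus the known radius, then compare cameras.

```bash
cat >> h.py <<'E'
def lid2(n,p,name,near,zt=0.044,r=0.05):
    """far edge (true rim) along the viewing direction, mid-range across it"""
    global _q
    hsv=cv2.cvtColor(np.ascontiguousarray(p),cv2.COLOR_RGB2HSV); H,S,V=[hsv[...,i] for i in range(3)]
    (a,b),(c,d),(e,f)=RANGES[name]
    mk=((H>=a)&(H<=b) if a<b else (H>=a)|(H<=b))&(S>=c)&(S<=d)&(V>=e)&(V<=f)
    o,D=cloud(n,None); W=(o+D*((zt-o[2])/D[...,2])[...,None])[...,:2]
    mk&=np.hypot(W[...,0]-near[0],W[...,1]-near[1])<r
    mk=cv2.morphologyEx(mk.astype(np.uint8),cv2.MORPH_OPEN,np.ones((3,3),np.uint8))
    k,l,st,_=cv2.connectedComponentsWithStats(mk); q=W[l==1+np.argmax(st[1:,4])]
    u=np.asarray(near)-o[:2]; u/=np.linalg.norm(u); v=np.array([-u[1],u[0]]); a=q@u; b=q@v
    return (a.max()+.0005-.031)*u+(b.max()+b.min())/2*v, np.round([np.ptp(a)*1e3,np.ptp(b)*1e3],1)
E
python3 - <<'E'
from h import *
for f,L in(("0",(("coat",(.449,.162),.044),("jeans",(.631,.075),.044),("shirt",(.47,-.187),.044),("needle",(.453,.328),.044))),("1",(("coat",(.638,-.2545),.05),("shirt",(.47,-.187),.044),("jeans",(.631,.075),.044)))):
    for k,nr,z in L:
        for n in("top","scene"):
            c,s=lid2(n,np.load(n+f+".npz")["p"],k,nr,z,.045); print(f,k,n,np.round(c,4),s)
E
```

```text
0 coat top [0.448 0.164] [65.  62.4]
0 coat scene [0.4451 0.163 ] [72.5 67.6]
0 jeans top [0.6302 0.0754] [64.  59.3]
0 jeans scene [0.6366 0.073 ] [56.1 57.3]
0 shirt top [ 0.4689 -0.188 ] [63.1 61.6]
0 shirt scene [ 0.4703 -0.1863] [66.9 60.1]
0 needle top [0.4507 0.3301] [62.3 58.5]
0 needle scene [0.4534 0.3314] [70.1 60.2]
1 coat top [ 0.6378 -0.2555] [65.6 58.8]
1 coat scene [ 0.64   -0.2538] [63.3 57.8]
1 shirt top [ 0.4688 -0.1885] [63.1 60.9]
1 shirt scene [ 0.4703 -0.1863] [66.9 60.1]
1 jeans top [0.6092 0.0648] [29.5 35.2]
1 jeans scene [0.6364 0.0728] [56.1 58. ]
```

Run:
```python
from h import *
c=np.array([.632,.0747]); T=np.array([.637,-.2547])
w=pick(c,RD)
if 58<w*85<66: place(T,.046,RD,.2)
for n in("top","scene"):
    p,d=m.grab_frame(n); np.savez(n+"2.npz",p=p,d=d)
t=np.load("top2.npz")["p"]; s=np.load("scene2.npz")["p"]
cv2.imwrite("pics/s3.png",np.hstack([cv2.resize(t[80:190,350:480],(390,330)),cv2.resize(s[220:330,170:300],(390,330))])[:,:,::-1])
```

```text
width 61.0 F [-1.88 -0.17  5.77]
lifted width 60.8
contact dz above nominal -0.0 mm, df 8.71 t 21.775
```

View pics/s3.png

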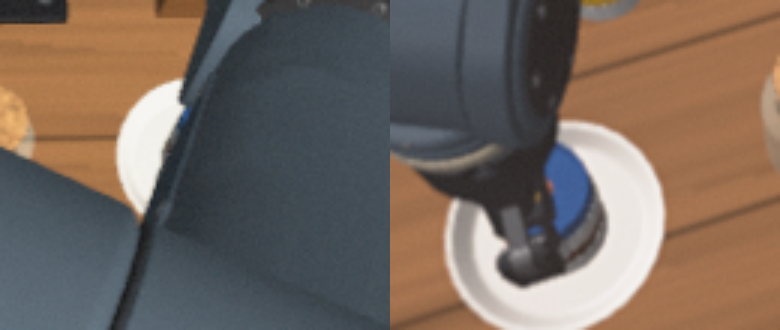

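Blue made contact at exactly the seated height, and the right view shows it on brown at (575,190). I'll release it and measure.

Run:
```python
from h import *
m.set_gripper(1.0); p=m.current_ee_pos(); m.move_l([p[0],p[1],.2],max_speed=.15); m.move_ptp([.45,.02,.28],RD)
for n in("top","scene"):
    p,d=m.grab_frame(n); np.savez(n+"3.npz",p=p,d=d)
    print(n,"jeans",*lid2(n,p,"jeans",(.637,-.255),.09,.045)); print(n,"shirt",*lid2(n,p,"shirt",(.47,-.187),.044,.045))
    u,v=pix(n,[.637,-.255,.09]).astype(int); print(u,v, "depth z of lid:", [round(float(x),4) for x in ((lambda o,D:(o+D[v-3:v+4,u-3:u+4]*d[v-3:v+4,u-3:u+4,None]).reshape(-1,3).mean(0))(*cloud(n,d)))])
t=np.load("top3.npz")["p"]; s=np.load("scene3.npz")["p"]
cv2.imwrite("pics/s4.png",np.hstack([cv2.resize(t[80:190,350:480],(390,330)),cv2.resize(s[220:330,170:300],(390,330))])[:,:,::-1])
print(m.current_time())
```

```text
top jeans [ 0.6380985  -0.25400019] [67.1 59.2]
top shirt [ 0.46920283 -0.18783261] [63.4 62.3]
424 122 depth z of lid: [0.6383, -0.2552, 0.0873]
scene jeans [ 0.63986789 -0.25189567] [63.1 58. ]
scene shirt [ 0.47025409 -0.18613139] [67.7 60.5]
216 282 depth z of lid: [0.6344, -0.2562, 0.0857]
24.75
```

View pics/s4.png

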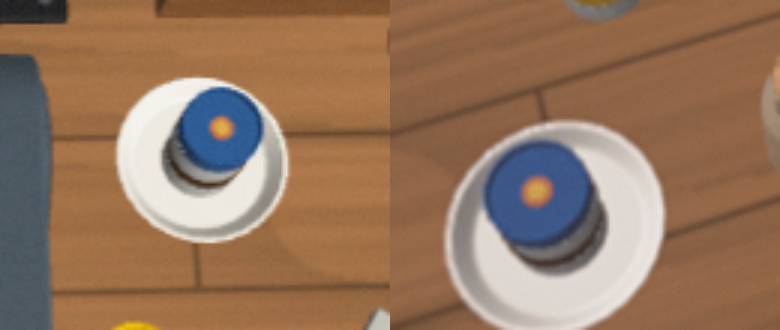

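Blue is seated and level (lid at (220,128) and (537,192)), about 1.7 mm from brown against a 6 mm limit. Yellow next.

```bash
cat > step.py <<'E'
from h import *
import sys
def go(c,T,under,zt,name,tag):
    w=pick(np.array(c),RD)
    assert 58<w*85<66
    place(T,under,RD,zt)
    s,_=m.grab_frame("scene")
    m.tmp=s
    return s
E
python3 - <<'E'
from step import *
s=go((.4698,-.187),(.637,-.2536),.086,.22,"shirt","4")
cv2.imwrite("pics/s5.png",cv2.resize(s[190:330,150:310],(640,560))[:,:,::-1])
E
```

```text
width 61.2 F [-2.11  1.11  8.89]
lifted width 60.8
contact dz above nominal -0.0 mm, df 7.24 t 32.5417
```

View pics/s5.png

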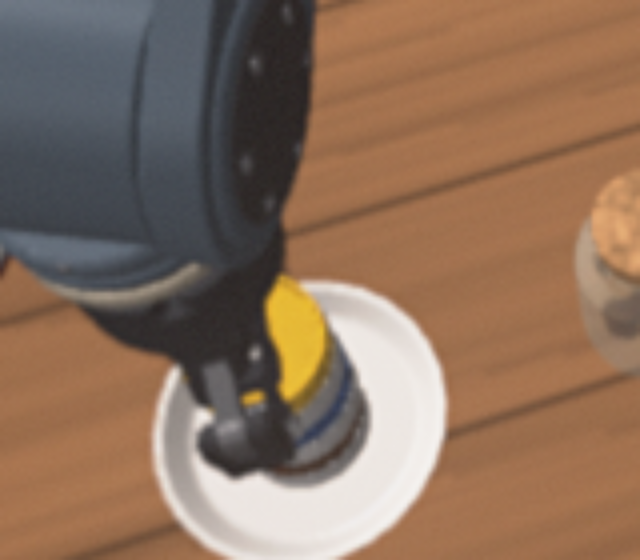

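Yellow is on blue at the seated height (lid at about (300,335)). I'll release and measure yellow and red.

Run:
```python
from h import *
m.set_gripper(1.0); p=m.current_ee_pos(); m.move_l([p[0],p[1],.23],max_speed=.15); m.move_ptp([.45,.05,.28],RD)
for n in("top","scene"):
    p,d=m.grab_frame(n); np.savez(n+"4.npz",p=p,d=d)
    print(n,"shirt",*lid2(n,p,"shirt",(.637,-.254),.13,.045)); print(n,"needle",*lid2(n,p,"needle",(.452,.33),.044,.045))
t=np.load("top4.npz")["p"]; s=np.load("scene4.npz")["p"]
cv2.imwrite("pics/s6.png",np.hstack([cv2.resize(t[80:190,350:480],(390,330)),cv2.resize(s[220:330,170:300],(390,330))])[:,:,::-1])
print(m.current_time())
```

```text
top shirt [ 0.63879437 -0.25459257] [67.7 60.3]
top needle [0.4510909  0.33102235] [63.3 59.2]
scene shirt [ 0.63861985 -0.25275569] [64.6 59.3]
scene needle [0.45339067 0.33135894] [70.1 60.2]
35.4583
```

View pics/s6.png

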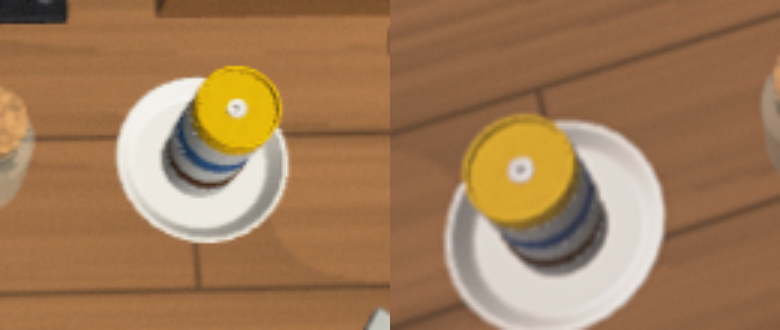

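Yellow sits straight (lid at (237,107) and (520,170)), with y = -0.2537 as intended. Red next.

Run:
```python
from step import *
s=go((.452,.330),(.637,-.2537),.126,.26,"needle","5")
cv2.imwrite("pics/s7.png",cv2.resize(s[190:330,150:310],(640,560))[:,:,::-1])
```

```text
width 60.3 F [-2.15 -1.77  6.6 ]
lifted width 61.0
contact dz above nominal 0.0 mm, df 5.96 t 45.075
```

View pics/s7.png

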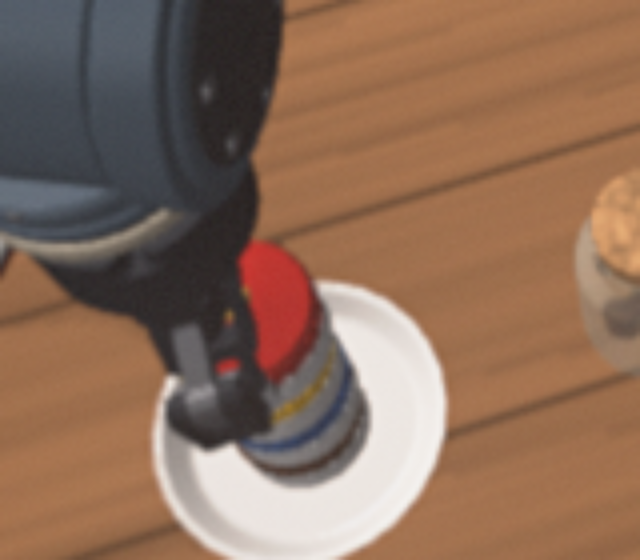

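Red is on yellow at the seated height (lid at about (280,310)). I'll release, move clear and check.

Run:
```python
from h import *
m.set_gripper(1.0); p=m.current_ee_pos(); m.move_l([p[0],p[1],.28],max_speed=.15); m.move_ptp([.45,.05,.3],RD); m.dwell(.5)
for n in("top","scene"):
    p,d=m.grab_frame(n); np.savez(n+"5.npz",p=p,d=d)
    print(n,"needle",*lid2(n,p,"needle",(.637,-.254),.17,.05))
    o,D=cloud(n,d); W=o+D*((.018-o[2])/D[...,2])[...,None]
t=np.load("top5.npz")["p"]; s=np.load("scene5.npz")["p"]
cv2.imwrite("pics/s8.png",np.hstack([cv2.resize(t[70:180,350:480],(390,330)),cv2.resize(s[210:320,170:300],(390,330))])[:,:,::-1])
print(m.current_time())
```

```text
top needle [ 0.6362252  -0.24995092] [65.  59.9]
scene needle [ 0.64062266 -0.24922936] [63.6 60.4]
48.55
```

View pics/s8.png

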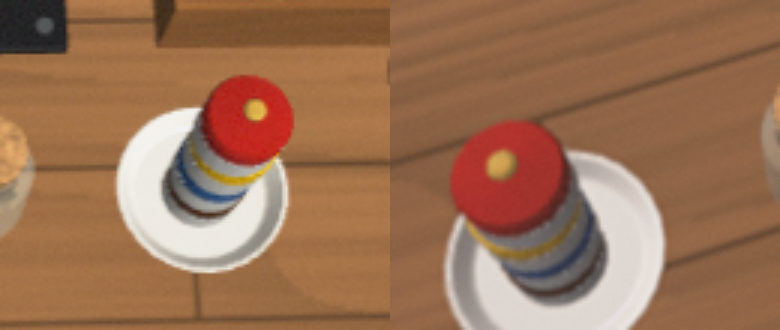

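Red's lid measures about 4 mm from yellow's in y, more than the others, so I'll check seating. Its lid height and tilt should match those on the counter plus 126 mm.

Run:
```python
from h import *
for n in("top","scene"):
    for f,c,z in(("0",(.452,.330),.046),("4",(.452,.330),.046),("5",(.637,-.250),.172)):
        A=np.load(n+f+".npz"); p,d=A["p"],A["d"]; o,D=cloud(n,d); P=o+D*d[...,None]
        hs=cv2.cvtColor(np.ascontiguousarray(p),cv2.COLOR_RGB2HSV); mk=((hs[...,0]>172)|(hs[...,0]<6))&(hs[...,1]>150)
        mk&=(np.hypot(P[...,0]-c[0],P[...,1]-c[1])<.026)&(abs(P[...,2]-z)<.012)
        q=P[mk]; M=np.c_[q[:,0]-c[0],q[:,1]-c[1],np.ones(len(q))]; s=np.linalg.lstsq(M,q[:,2],rcond=None)[0]
        # knob: brass pixels
        kb=(hs[...,0]>14)&(hs[...,0]<30)&(hs[...,1]>90)&(np.hypot(P[...,0]-c[0],P[...,1]-c[1])<.022)&(P[...,2]>z-.005)
        print(n,f,len(q),"slope",np.round(s[:2],3),"z",round(s[2],4),"knob",kb.sum(),np.round(np.median(P[kb],0),4))
```

```text
top 0 360 slope [-0.006  0.016] z 0.0436 knob 37 [0.4512 0.3316 0.0555]
top 4 377 slope [-0.005  0.017] z 0.0437 knob 37 [0.4514 0.3315 0.0547]
top 5 422 slope [ 0.015 -0.003] z 0.1712 knob 42 [ 0.6368 -0.2496  0.1822]
scene 0 274 slope [-0.005  0.018] z 0.0433 knob 27 [0.4528 0.3318 0.0544]
scene 4 285 slope [-0.018  0.034] z 0.0435 knob 26 [0.4533 0.3318 0.0542]
scene 5 697 slope [0.008 0.007] z 0.1695 knob 65 [ 0.6401 -0.2497  0.1809]
```

Height rose by 127.5 mm (top) and 126.2 mm (scene) against the expected 126. The tilt is under 0.02 rad, so red is seated; the clearance itself limits the offset to 3.5 mm. I'm handing in.

```bash
python3 -c "
from bench import manip as m
m.sign_off(); print(m.current_time())"
```

```text
the job is handed in; nothing more can be done
the job is handed in; nothing more can be done
```

The four tins are stacked in the white dish in the order you asked for: brown, blue, yellow, then red on top. I handed the job in at about 49 s of the 115 s allowed. I released each tin before fetching the next, and the arm finished clear of everything.

- **Seating:** each tin touched down within 1 mm of its expected height. The last depth check put red's lid 126–127.5 mm higher than on the counter, against 126 expected, and level to within about 0.02 rad.
- **Alignment:** by camera, the brown tin is about 2 mm off the dish's centre, blue about 2 mm off brown, and yellow about 1 mm off blue.
- **Disagreement:** the cameras put red about 4 mm off yellow. That is inside the 6 mm limit but just over the 3.5 mm a seated foot can have. With the height and level checks agreeing, I took the excess as camera error.
- **Other things:** I measured the dish's position only after the brown tin went in, and it had not moved. I never re-measured the jar, tap light, polish tin or lint brush. Nothing suggested contact with any of them.

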